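# Close a refillable coffee pod: filter disc in, snap cap pressed home

### The arm

A 7-joint arm with a two-finger parallel gripper is mounted at the origin on a cart in front of the work surface, level with it; the furniture and walls round the work are solid. World frame = base frame: x ahead of the robot, y to its left, z up, the work surface at z = 0. Lengths are in m, angles in rad, forces in N, time in s.
With the tool pointing down it reaches from about 0.4 to 0.875 m from the base axis. Payload 6.5 kg.
Tool frame: the origin (TCP) lies at the very end of the fingers, on their centre line; the grasp point (between the pads) lies 19 mm behind it; z points along the fingers, y is the line along which they close (so a half turn about z gives the same grasp; the last joint's range is limited). The gripper opens to 85 mm and grips with 20 to 120 N. Pads are 22 mm wide; open, the fingers measure 114 mm over their backs; the gripper's body (76 mm by 85 mm) begins 54 mm behind the grasp point. The pads swing forward as they close: fully open they stand 13 mm farther back than shut.
Start: joints at [-1.298, 0.536, -0.004, 1.538, 0.003, 1.067, -0.071], TCP at [0.216, 0.613, 0.231] pointing down, gripper open.
Joint ranges: [-2.7, 2.7], [-0.37, 2.16], [-1.27, 1.26], [0.24, 2.4], [-1.31, 4.45], [0.19, 1.91], [-2.76, 2.76]. Speed limits (rad/s): [2.39, 2.39, 3.14, 3.14, 3.14, 3.14, 3.14].

### API

Orientations are given as a rotation vector (axis times angle).
In Python, from plant import bot, camrig, sign_off gives the robot as it stands (bot), with the cameras (camrig) and the job as plain functions.
- The arm moves only by the shell command python3 drive.py FILE [FORCE], which reads ROWS from the file FILE. ROWS is a JSON list of rows, 1 to 8 of them, each written [opening, [dx, dy, dz], [rx, ry, rz]]: the opening from 0.0 (shut) to 1.0 (fully open), then dx, dy, dz in m, then a rotation vector rx, ry, rz in rad; each row is the pose to reach, as a shift and turn from the pose commanded when the command began, along the tool's axes at that moment; what a row does not reach only later rows make up. A row lasts 1/10 s, in which the tool goes at most 0.05 m and 0.15 rad, less where a joint would pass 70% of its speed; a pose out of reach is approached as far as the arm can. The fingers move at their own pace and stop on an object; FORCE is the grip in N (left out, the last holds). Time passes only in rows, so rows that do not move let the fingers close. It prints the time, the measured TCP pose, the force, the opening and the grip force at its end. Input that does not fit is refused with a message, and nothing moves.
- bot.observe(): the state, without advancing time (a new reading comes with each control period).
- camrig.read_camera(name): name is "scene" or "top" or "wrist"; returns the picture (480x640x3 uint8, red, green, blue); there is no depth.
- camrig.camera_params(name): a dict with "fovy" (degrees; the focal length in pixels is half the picture's height over the tangent of half this angle, whatever the lens; pixels are square), "cx", "cy" (the principal point, pixels), "k1" (the pictures are not rectified: a ray, as slopes to the right and down, at radius r is drawn at 1 + k1 r^2 times it, then the intrinsics apply), "view" (4x4, takes a point from world to camera coordinates); the wrist camera has in their place "T_tool_cam" (4x4, takes a point from camera to tool coordinates, whose origin is the TCP and whose axes are the flange's). Camera axes: x right, y down, z forward; pixel columns grow to the right and rows downward; lengths in m; the calibration is good to about 2 mm. A picture is of the moment at which its call begins: read the wrist's pose just before it. camera_params takes no time and is no camera call.
- sign_off(): hands the job in; it is judged then, once.
The state is a dict: "time_s": time; "qpos": joint angles; "dq": joint speeds; "tau": joint torques, N m; "eef_pos": TCP position; "tcp_rot": TCP orientation; "ft_force": force on the tool from outside, world axes, zero at the start; "ft_torque": the same for the moment, N m; "gripper_width": opening from 0.0 (shut) to 1.0 (fully open); "grip_force": force on a finger pad.
Only numpy, scipy, OpenCV 4.12 (cv2) and the standard library are available. Lean on these libraries where they do the work, as an engineer would, in place of code of your own. Each camera call takes 0.05 s, during which the arm holds its last target. There are 200 camera calls.

### The job

Get the refillable coffee pod ready: pick up the small round filter disc by its knob, lay it flat in the round recess on top of the pod's neck and let go of it. Then set the snap cap squarely on the neck and press it straight down until it clicks and sits fully home on the shoulder, and keep pressing firmly (about 10 N) after the click. Finish like that, with the gripper still bearing down on the closed cap for at least two seconds and not letting up, and leave the spoon, the mug and the coffee jar where they are.

Things in the scene. Friction and masses are not known exactly. Their poses are not given: they have to be found in the camera images.
- pod: Refillable coffee pod in its filling stand, fixed to the worktop, 64 mm high, round. Origin: centre of the underside, z up. Black foot 90 mm wide, 8 mm high; black cup whose flat shoulder (70 mm wide) is at 40 mm height; on it a bright steel neck, the stud, 48 mm wide from 40 to 64 mm height, its top 8 mm tapering to 41 mm as a lead-in.
- beads (a point): Point on the pod's axis, 51 mm above its underside, level with four sprung beads that stand 4 mm out of the neck's side. The cap's lip must be pushed over them: resistance starts with the cap's rim 17 mm above the shoulder, peaks at 10 to 17 N near 14 mm and drops (the click) by about 8 mm; then the beads draw the cap down to the shoulder.
- recess (a point): Centre of the recess floor in the top of the pod's neck, 59 mm above the pod's underside. The recess is round, 34 mm wide and 5 mm deep, open upward; its rim is 64 mm above the worktop.
- shoulder (a point): Point on the pod's axis at the height of the shoulder (40 mm above the pod's underside) on which the cap's lower rim sits when it is fully home.
- disc: Steel filter disc, loose, about 40 g, flat on the worktop knob up: 31 mm wide, 4 mm thick, lower edge chamfered by 2 mm, with a lifting knob 10 mm wide and 12 mm tall in the middle of its top (16 mm high in all). Origin: centre of the underside, z up. In the recess its knob stands 11 mm above the neck's rim; the closed cap has room for the knob.
- cap: Black snap cap, loose, about 80 g, open side down on the worktop: skirt 65 mm wide, 28 mm high, with a round grip boss 28 mm wide, 18 mm tall in the middle of its top (46 mm high in all). Origin: centre of its lower rim, z up. Hollow: 51 mm wide at the inner lip (lowest 4 mm), 59 mm above it, bore 18 mm wide in the boss. Fully home its rim is on the shoulder, boss top 86 mm above the worktop.
- spoon: Table spoon, 192 mm long and 39 mm wide, lying on the worktop to the left of the work; a bystander. Origin: centre of the underside.
- mug: Mug, 82 mm wide without and 112 mm with its handle, 94 mm high, behind the work; a bystander. Origin: centre of the underside.
- coffee_jar: Coffee jar with a screw lid, 81 mm wide, 163 mm high, behind the work, left of the mug; a bystander. Origin: centre of the underside.

How it is judged:
By the outcome, as a careful person would: the job done as asked, in the order asked, and still so for the second after the job is handed in, while the arm keeps its last pose, push and grip.
It also fails if it takes over 58 s, if anything falls off the work surface, if the arm or the gripper's body presses on something with over 40 N, if the wrist force passes 120 N, or if a joint passes its speed limit or range.

## Working session

There is one attempt and no reset: what is moved stays moved. The work goes in short steps, Python scripts to look and compute and a shell command to move; the robot and the scene stay as the last step left them, time stands still between calls to the robot, and variables do not carry over. Pictures are saved under pics/ and viewed, at most 10 in all, crops included, and the job is handed in when it is done.

```bash
ls; mkdir -p pics
cat > h.py <<'E'
import numpy as np,cv2,json
from plant import bot, camrig, sign_off
from scipy.spatial.transform import Rotation as R
def snap(name,fn):
    o=bot.observe(); im=camrig.read_camera(name); p=camrig.camera_params(name)
    if name=="wrist":
        T=np.eye(4);T[:3,:3]=R.from_rotvec(o["tcp_rot"]).as_matrix();T[:3,3]=o["eef_pos"]
        C=T@np.array(p["T_tool_cam"])
    else: C=np.linalg.inv(np.array(p["view"]))
    cv2.imwrite(f"pics/{fn}.png",im[:,:,::-1])
    json.dump(dict(C=C.tolist(),f=240/np.tan(np.radians(p["fovy"])/2),cx=p["cx"],cy=p["cy"],k1=p["k1"]),open(f"pics/{fn}.json","w"))
    return im
def ray(fn,u,v):
    d=json.load(open(f"pics/{fn}.json"));C=np.array(d["C"]);K=np.array([[d["f"],0,d["cx"]],[0,d["f"],d["cy"]],[0,0,1]])
    a=np.array([(u-d["cx"])/d["f"],(v-d["cy"])/d["f"]]);s=a.copy()
    for _ in range(50): s=a/(1+d["k1"]*(s@s))
    r=C[:3,:3]@np.array([s[0],s[1],1]);return C[:3,3],r/np.linalg.norm(r)
def proj(fn,P):
    d=json.load(open(f"pics/{fn}.json"));c=np.linalg.inv(np.array(d["C"]))@np.array([*P,1]);s=c[:2]/c[2]
    s=s*(1+d["k1"]*(s@s));return s*d["f"]+[d["cx"],d["cy"]]
def onz(fn,u,v,z):
    o,r=ray(fn,u,v);return o+r*(z-o[2])/r[2]
def tri(obs):
    A=np.zeros((3,3));b=np.zeros(3)
    for fn,u,v in obs:
        o,r=ray(fn,u,v);M=np.eye(3)-np.outer(r,r);A+=M;b+=M@o
    P=np.linalg.solve(A,b);return P,[np.linalg.norm((np.eye(3)-np.outer(r,r))@(P-o)) for o,r in (ray(*q) for q in obs)]
def totool(P):
    o=bot.observe();return R.from_rotvec(o["tcp_rot"]).as_matrix().T@(np.array(P)-o["eef_pos"])
E
python3 - <<'E'
from h import *
for n in("scene","top","wrist"):
    snap(n,n+"0");p=camrig.camera_params(n);print(n,p)
a=[cv2.imread(f"pics/{n}0.png") for n in("scene","top")]
o=bot.observe();print(o["eef_pos"],o["tcp_rot"],R.from_rotvec(o["tcp_rot"]).as_matrix().round(3),o["ft_force"],o["time_s"])
E
```

```text
drive.py
pics
plant.py
scene {'fovy': 54.54252393342668, 'cx': 326.6982607179361, 'cy': 239.86772309476217, 'k1': -0.08270288715016717, 'view': array([[ 0.86857122, -0.49501448,  0.02333876, -0.36335977],
       [-0.25418083, -0.48543471, -0.83650777,  0.30683374],
       [ 0.42541291,  0.72063431, -0.54745781,  0.46311864],
       [ 0.        ,  0.        ,  0.        ,  1.        ]])}
top {'fovy': 54.086248887901746, 'cx': 309.4961061454272, 'cy': 233.72027013099068, 'k1': -0.12832374064891947, 'view': array([[-0.02047614, -0.99978243,  0.00397655,  0.25495732],
       [-0.98050198,  0.01930344, -0.1955588 ,  0.57773376],
       [ 0.19543949, -0.00790331, -0.98068392,  0.8058941 ],
       [ 0.        ,  0.        ,  0.        ,  1.        ]])}
wrist {'fovy': 65.04082378151867, 'cx': 319.3783022004488, 'cy': 238.4391560290671, 'k1': 0.027918513715618435, 'T_tool_cam': array([[-1.06669038e-03, -9.49406115e-01, -3.14049186e-01,
         8.18058644e-02],
       [ 9.99999117e-01, -7.63656565e-04, -1.08794812e-03,
        -1.11756139e-03],
       [ 7.93078876e-04, -3.14050069e-01,  9.49406091e-01,
        -1.41655421e-01],
       [ 0.00000000e+00,  0.00000000e+00,  0.00000000e+00,
         1.00000000e+00]])}
[0.21587054 0.61258217 0.2305769 ] [-5.29496260e-01 -3.09652482e+00  2.18894961e-03] [[-0.943  0.332 -0.   ]
 [ 0.332  0.943 -0.001]
 [-0.    -0.001 -1.   ]] [-1.02616564  0.06675696  0.25524081] 0.15
```

View pics/scene0.png

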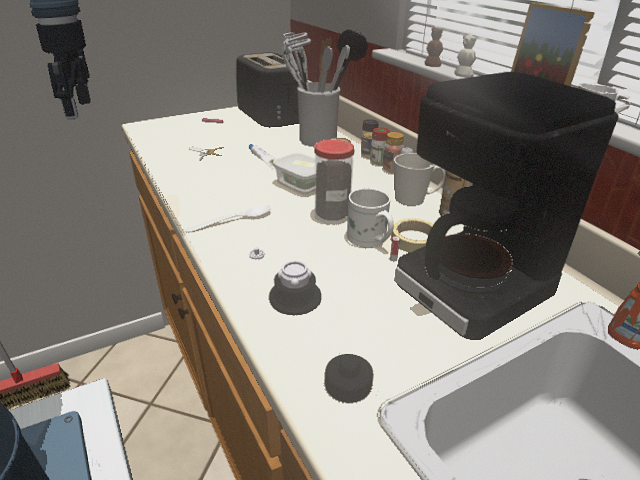

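View pics/top0.png

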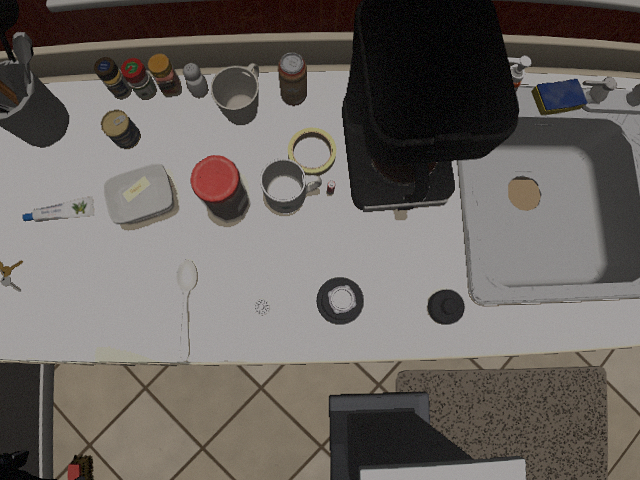

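The scene picture shows the disc at (257,254), the pod neck at (295,270) and the cap boss at (348,362). The top picture shows the disc at (262,307), the neck at (342,298) and the cap at (446,306). The wrist isn't over the work yet.

Run:
```python
from h import *
for n,s,t in(("disc",(257,250),(262,307)),("neck",(295,268),(342,298)),("capboss",(348,362),(447,305))):
    P=tri([("scene0",*s),("top0",*t)]);print(n,P[0].round(4),np.round(P[1],4),totool(P[0]).round(3))
S=cv2.imread("pics/scene0.png");T=cv2.imread("pics/top0.png")
def c(i,x,y,w=32,h=24):return cv2.resize(i[y-h:y+h,x-w:x+w],(400,300),interpolation=cv2.INTER_CUBIC)
a=np.vstack([np.hstack([c(S,257,254),c(T,262,307)]),np.hstack([c(S,295,272),c(T,342,300)])])
cv2.imwrite("pics/crop0.png",a)
o=bot.observe();print(R.from_rotvec(o["tcp_rot"]).as_matrix()[:, :2])
```

```text
disc [0.4538 0.3348 0.0113] [0.001 0.001] [-0.317 -0.183  0.22 ]
neck [0.4639 0.1879 0.0617] [0. 0.] [-0.375 -0.318  0.169]
capboss [ 0.4467 -0.0078  0.038 ] [0.0005 0.0005] [-0.424 -0.508  0.193]
[[-9.43181487e-01  3.32277831e-01]
 [ 3.32278002e-01  9.43180523e-01]
 [-1.14505198e-04 -1.39422974e-03]]
```

View pics/crop0.png

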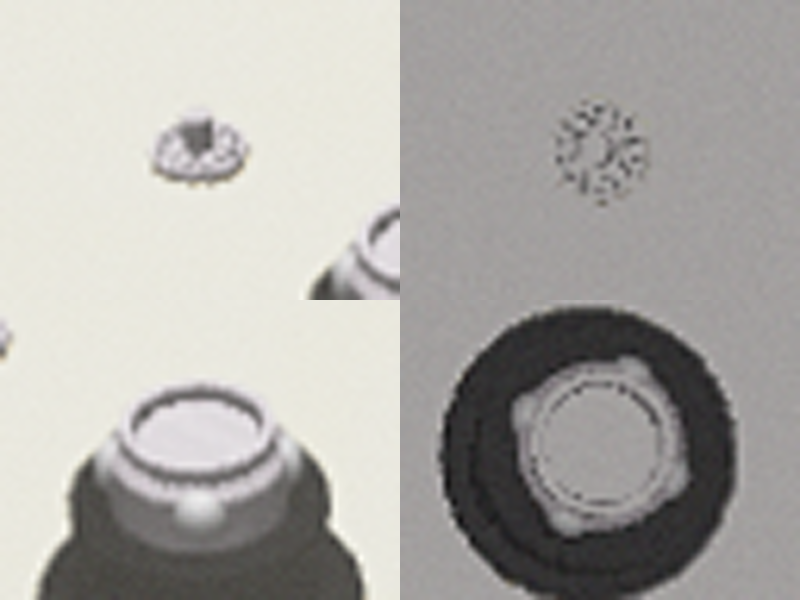

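The crop confirms the disc's knob top in scene at (257,250). In the top view the recess centre is at (342,299), and the beads sit on the diagonals. The heights come out at 11, 62 and 38 mm, against the expected 16, 64 and 46 mm at the points I picked. I'll move over the disc and look from the wrist.

```bash
echo '[[0.5,[-0.317,-0.183,0.11],[0,0,0]],[0.5,[-0.317,-0.183,0.11],[0,0,0]],[0.5,[-0.317,-0.183,0.11],[0,0,0]],[0.5,[-0.317,-0.183,0.11],[0,0,0]],[0.5,[-0.317,-0.183,0.11],[0,0,0]],[0.5,[-0.317,-0.183,0.11],[0,0,0]],[0.5,[-0.317,-0.183,0.11],[0,0,0]],[0.5,[-0.317,-0.183,0.11],[0,0,0]]]' > path.dat && python3 drive.py path.dat 30
echo '[[0.5,[0,0,0],[0,0,0]],[0.5,[0,0,0],[0,0,0]]]' > path.dat && python3 drive.py path.dat
python3 - <<'E'
from h import *
snap("wrist","w1");o=bot.observe();print(o["eef_pos"],o["qpos"])
P=[.4538,.3348,.0113];print(totool(P),proj("w1",P),proj("w1",[.4639,.1879,.0617]))
E
```

```text
time_s: 0.95
eef_pos: [0.4562, 0.3309, 0.1202]
tcp_rot: [0.535, 3.095, -0.004]
ft_force: [1.4, -0.4, -0.3]
gripper_width: 0.505
grip_force: 0.0
time_s: 1.15
eef_pos: [0.4543, 0.3346, 0.121]
tcp_rot: [-0.532, -3.096, 0.001]
ft_force: [-0.8, 0.3, 0.5]
gripper_width: 0.497
grip_force: 0.0
[0.45354579 0.3360008  0.12128524] [-0.74622506  0.53592369  0.03863318  1.85426084 -0.03012987  0.75200945
  0.54176796]
[-0.00072238 -0.00109082  0.10998431] [321.49657615 236.06200949] [102.78345699 351.63542627]
```

View pics/w1.png

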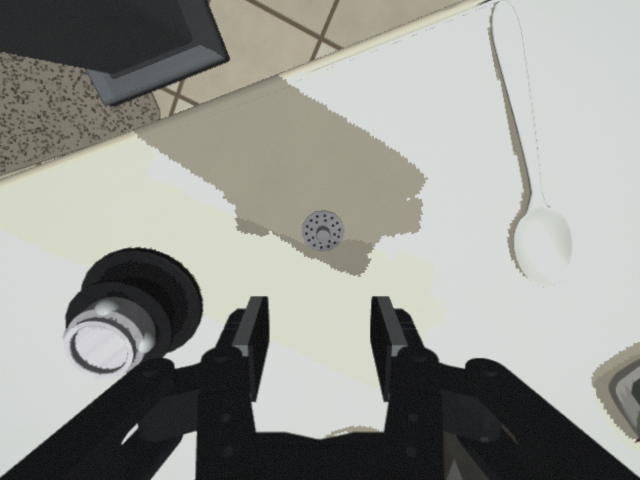

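The wrist picture shows the disc at (323,230), its knob at about (323,235), and the pod's neck rim at about (101,347). Next I'll enlarge both.

Run:
```python
from h import *
T=cv2.imread("pics/w1.png")
def c(i,x,y,w=40,h=60):return cv2.resize(i[y-h:y+h,x-w:x+w],(400,600),interpolation=cv2.INTER_CUBIC)
cv2.imwrite("pics/crop1.png",np.hstack([c(T,323,232,20,30),c(T,103,345)]))
```

```text
(no output)
```

View pics/crop1.png

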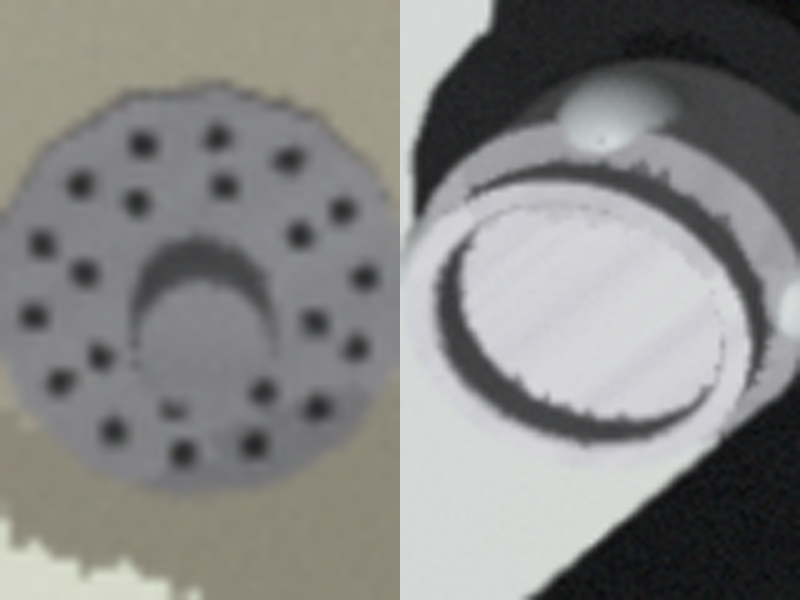

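Run:
```python
from h import *
for n,s,t,w,z in(("knobtop",(257.2,248.),(262.2,307),(323.7,236.5),.016),("rim",(294.8,269.3),(342,298.6),(102,348.6),.064)):
    P=tri([("scene0",*s),("top0",*t),("w1",*w)]);print(n,P[0].round(4),np.round(P[1],4))
    for q in(("scene0",*s),("top0",*t),("w1",*w)): print(q[0],onz(*q,z).round(4))
print("disc centre",onz("w1",323.1,230.8,.003))
o=bot.observe();print(o["eef_pos"],o["tcp_rot"]);print(totool(onz("w1",323.7,236.5,.016)))
```

```text
knobtop [0.454  0.3353 0.015 ] [0.0017 0.0015 0.0013]
scene0 [0.4553 0.3341 0.016 ]
top0 [0.4527 0.3343 0.016 ]
w1 [0.4532 0.3366 0.016 ]
rim [0.4629 0.1873 0.0599] [0.0004 0.0005 0.0004]
scene0 [0.4608 0.1821 0.064 ]
top0 [0.4627 0.1881 0.064 ]
w1 [0.4608 0.1905 0.064 ]
disc centre [0.45296483 0.33635776 0.003     ]
[0.45354579 0.3360008  0.12128524] [-5.28339879e-01 -3.09614573e+00 -7.97665081e-04]
[0.00047843 0.00041204 0.1052858 ]
```

All three views agree on the disc to about 2 mm, with the knob top at 15 mm (16 expected). The disc is almost on the tool axis, so I'll go down and grip.

```bash
echo '[[0.4,[0.0005,0.0004,0.05],[0,0,0]],[0.4,[0.0005,0.0004,0.085],[0,0,0]],[0.4,[0.0005,0.0004,0.105],[0,0,0]],[0.4,[0.0005,0.0004,0.114],[0,0,0]],[0.4,[0.0005,0.0004,0.114],[0,0,0]],[0.4,[0.0005,0.0004,0.114],[0,0,0]]]' > path.dat && python3 drive.py path.dat 30
echo '[[0,[0,0,0],[0,0,0]],[0,[0,0,0],[0,0,0]],[0,[0,0,0],[0,0,0]],[0,[0,0,0],[0,0,0]],[0,[0,0,0],[0,0,0]],[0,[0,0,0],[0,0,0]]]' > path.dat && python3 drive.py path.dat 30
```

```text
time_s: 1.8
eef_pos: [0.4541, 0.3369, 0.0084]
tcp_rot: [0.528, 3.096, 0.002]
ft_force: [0.6, -0.2, 0.9]
gripper_width: 0.402
grip_force: 0.0
time_s: 2.4
eef_pos: [0.4546, 0.3364, 0.0086]
tcp_rot: [0.53, 3.095, 0.003]
ft_force: [-1.2, 0.1, 7.0]
gripper_width: 0.086
grip_force: 29.4
```

```bash
echo '[[0,[0,0,-0.02],[0,0,0]],[0,[0,0,-0.05],[0,0,0]],[0,[-0.01,-0.025,-0.09],[0,0,0]],[0,[-0.03,-0.07,-0.11],[0,0,0]],[0,[-0.045,-0.11,-0.11],[0,0,0]],[0,[-0.0567,-0.137,-0.11],[0,0,0]],[0,[-0.0567,-0.137,-0.11],[0,0,0]],[0,[-0.0567,-0.137,-0.11],[0,0,0]]]' > path.dat && python3 drive.py path.dat
echo '[[0,[0,0,0],[0,0,0]],[0,[0,0,0],[0,0,0]],[0,[0,0,0],[0,0,0]]]' > path.dat && python3 drive.py path.dat
python3 - <<'E'
from h import *
snap("wrist","w2");o=bot.observe();print(o["eef_pos"],o["tcp_rot"],o["gripper_width"],o["grip_force"])
for P in ([.463,.1885,.064],[.463,.1885,.04],[.463,.1885,0]):print(proj("w2",P))
T=cv2.imread("pics/w2.png");cv2.imwrite("pics/crop2.png",cv2.resize(T[130:430,120:520],(800,600),interpolation=cv2.INTER_CUBIC))
E
```

```text
time_s: 3.2
eef_pos: [0.4621, 0.1873, 0.1178]
tcp_rot: [0.532, 3.096, 0.001]
ft_force: [-0.2, 0.8, -1.1]
gripper_width: 0.086
grip_force: 29.3
time_s: 3.5
eef_pos: [0.4616, 0.1887, 0.1172]
tcp_rot: [-0.527, -3.097, -0.0]
ft_force: [-0.4, 0.8, -0.8]
gripper_width: 0.085
grip_force: 29.3
[0.46166362 0.18840876 0.11719745] [-5.27399612e-01 -3.09691683e+00 -2.01856712e-04] 0.08991448962292418 29.31135892868042
[322.35106014 270.16254421]
[322.08439317 254.94482966]
[321.73971961 235.25689227]
```

View pics/crop2.png

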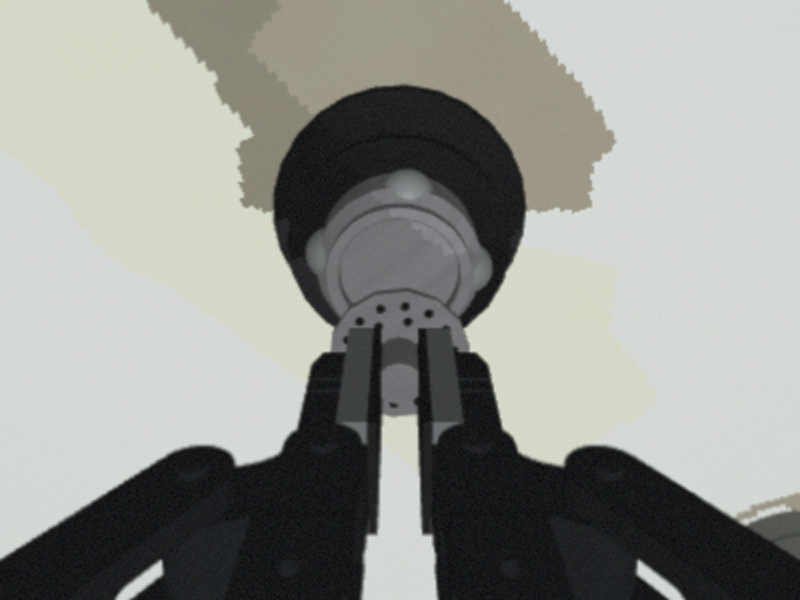

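The wrist crop shows the disc held by its knob, level, just below the image of the recess (recess at about (320,263) in full-picture pixels). I'll fit known-size circles to edge points read off the two, in the same picture. First a larger crop to read them from.

Run:
```python
from h import *
T=cv2.imread("pics/w2.png");c=cv2.resize(T[210:300,260:380],(800,600),interpolation=cv2.INTER_CUBIC)
c=cv2.convertScaleAbs(c,alpha=1.6,beta=-20)
cv2.imwrite("pics/crop3.png",c)
```

```text
(no output)
```

View pics/crop3.png

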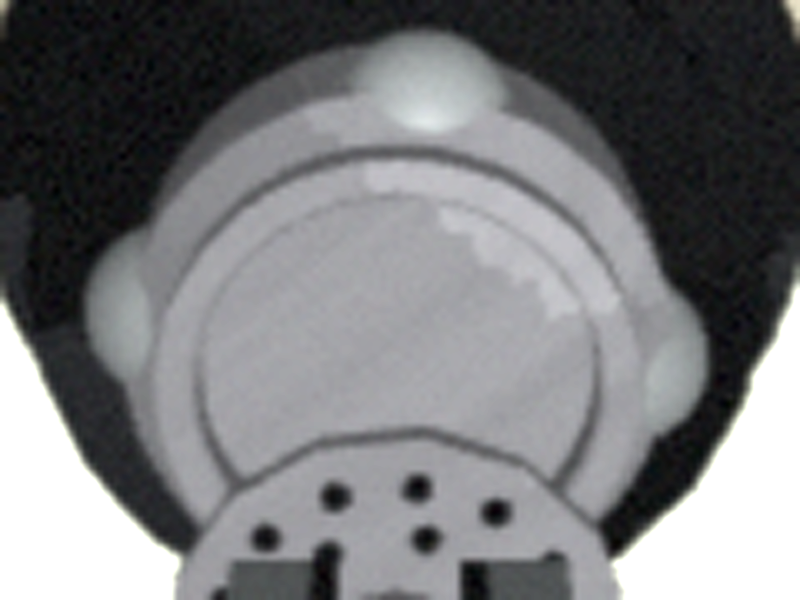

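Run:
```python
from h import *
from scipy.optimize import least_squares
o=bot.observe();k=120/800
def fit(pts,r,z):
    P=np.array([onz("w2",260+x*k-.42,210+y*k-.42,z)[:2] for x,y in pts])
    f=lambda p:np.hypot(*(P-p).T)-r
    s=least_squares(f,P.mean(0)+[0.01,0]);print(s.x.round(4),(f(s.x)*1e3).round(1));return s.x
a=fit([(158,360),(180,280),(240,210),(310,170),(400,155),(480,163),(550,195),(610,260),(642,350)],.0205,.064)
b=fit([(197,370),(240,262),(400,195),(560,265),(602,370),(232,485),(565,485)],.017,.064)
d=fit([(180,560),(235,492),(320,447),(420,438),(525,472),(580,515),(612,560)],.0155,.1126)
print(o["eef_pos"],R.from_rotvec(o["tcp_rot"]).as_matrix().T[:2,:2]@(((a+b)/2)-d))
```

```text
[0.461  0.1877] [-0.   0.1 -0.1 -0.1 -0.2  0.1  0.3  0.  -0.2]
[0.4608 0.1875] [-0.   0.1 -0.2  0.1  0.  -0.1 -0.2]
[0.4596 0.1878] [-0.   0.   0.  -0.  -0.1  0.   0. ]
[0.46166362 0.18840876 0.11719745] [-0.00129462  0.00030868]
```

The circle fits are tight (0.2 mm or better), so I need to shift −1.3 mm in x and +0.3 mm in y. I'll go down to just above the rim, then on down slowly.

```bash
echo '[[0,[-0.0013,0.0003,0.02],[0,0,0]],[0,[-0.0013,0.0003,0.035],[0,0,0]],[0,[-0.0013,0.0003,0.042],[0,0,0]],[0,[-0.0013,0.0003,0.042],[0,0,0]],[0,[-0.0013,0.0003,0.042],[0,0,0]]]' > path.dat && python3 drive.py path.dat
echo '[[0,[0,0,0.002],[0,0,0]],[0,[0,0,0.004],[0,0,0]],[0,[0,0,0.006],[0,0,0]],[0,[0,0,0.007],[0,0,0]],[0,[0,0,0.007],[0,0,0]]]' > path.dat && python3 drive.py path.dat
```

```text
time_s: 4.05
eef_pos: [0.4633, 0.1877, 0.0756]
tcp_rot: [0.529, 3.096, 0.0]
ft_force: [-0.1, 0.3, 0.3]
gripper_width: 0.088
grip_force: 29.3
time_s: 4.55
eef_pos: [0.4631, 0.1874, 0.0682]
tcp_rot: [-0.53, -3.096, 0.0]
ft_force: [-0.0, -0.4, -0.7]
gripper_width: 0.088
grip_force: 29.3
```

No contact down to 0.068, which is below the rim-contact height (0.0726), so the disc is inside the recess. I'll lower the last bit, release and look.

```bash
echo '[[0,[0,0,0.0008],[0,0,0]],[0,[0,0,0.0008],[0,0,0]]]' > path.dat && python3 drive.py path.dat
echo '[[0.3,[0,0,0],[0,0,0]],[0.3,[0,0,0],[0,0,0]],[0.3,[0,0,-0.01],[0,0,0]],[0.3,[0,0,-0.03],[0,0,0]],[0.5,[0,0,-0.06],[0,0,0]],[0.6,[0,0,-0.06],[0,0,0]],[0.6,[0,0,-0.06],[0,0,0]]]' > path.dat && python3 drive.py path.dat
python3 - <<'E'
from h import *
snap("wrist","w3");T=cv2.imread("pics/w3.png");cv2.imwrite("pics/crop4.png",cv2.resize(T[200:320,240:400],(800,600),interpolation=cv2.INTER_CUBIC))
o=bot.observe();print(o["eef_pos"])
E
```

```text
time_s: 4.75
eef_pos: [0.4632, 0.1874, 0.0676]
tcp_rot: [0.53, 3.097, 0.0]
ft_force: [-0.6, -0.3, 1.3]
gripper_width: 0.088
grip_force: 29.5
time_s: 5.45
eef_pos: [0.4637, 0.1877, 0.1284]
tcp_rot: [0.529, 3.095, 0.002]
ft_force: [-0.8, 0.9, -0.3]
gripper_width: 0.601
grip_force: 0.0
[0.46299769 0.18742096 0.1276312 ]
```

View pics/crop4.png

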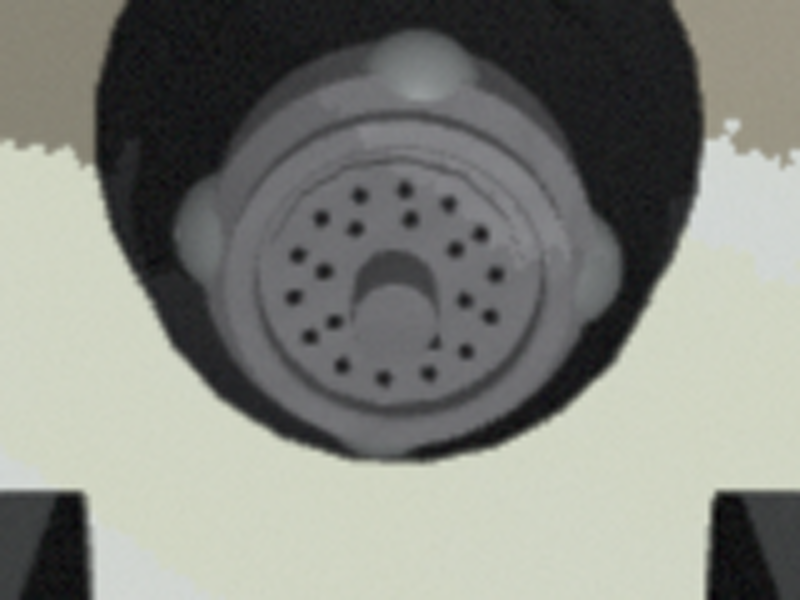

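The disc lies flat and centred in the recess: rim about x 258–545 and y 150–412 in the crop, an even gap all round, holes visible, knob upright. Now to the cap.

```bash
echo '[[0.7,[-0.05,-0.19,-0.025],[0,0,0]],[0.7,[-0.05,-0.19,-0.025],[0,0,0]],[0.7,[-0.05,-0.19,-0.025],[0,0,0]],[0.7,[-0.05,-0.19,-0.025],[0,0,0]],[0.7,[-0.05,-0.19,-0.025],[0,0,0]],[0.7,[-0.05,-0.19,-0.025],[0,0,0]],[0.7,[-0.05,-0.19,-0.025],[0,0,0]],[0.7,[-0.05,-0.19,-0.025],[0,0,0]]]' > path.dat && python3 drive.py path.dat
python3 - <<'E'
from h import *
snap("wrist","w4");T=cv2.imread("pics/w4.png");o=bot.observe();print(o["eef_pos"],o["qpos"].round(2))
print(proj("w4",[.447,-.008,.046]),proj("w4",[.447,-.008,0.02]))
cv2.imwrite("pics/crop5.png",cv2.convertScaleAbs(cv2.resize(T[155:305,220:420],(800,600),interpolation=cv2.INTER_CUBIC),alpha=2.2))
E
```

```text
time_s: 6.3
eef_pos: [0.447, -0.0068, 0.1521]
tcp_rot: [-0.525, -3.096, -0.0]
ft_force: [-0.6, 0.9, 0.7]
gripper_width: 0.7
grip_force: 0.0
[ 0.4470321  -0.00695906  0.15211165] [-0.17  0.32  0.09  2.13 -0.05  0.7   1.19]
[319.82136253 238.91550071] [319.80871628 228.14793915]
```

View pics/crop5.png

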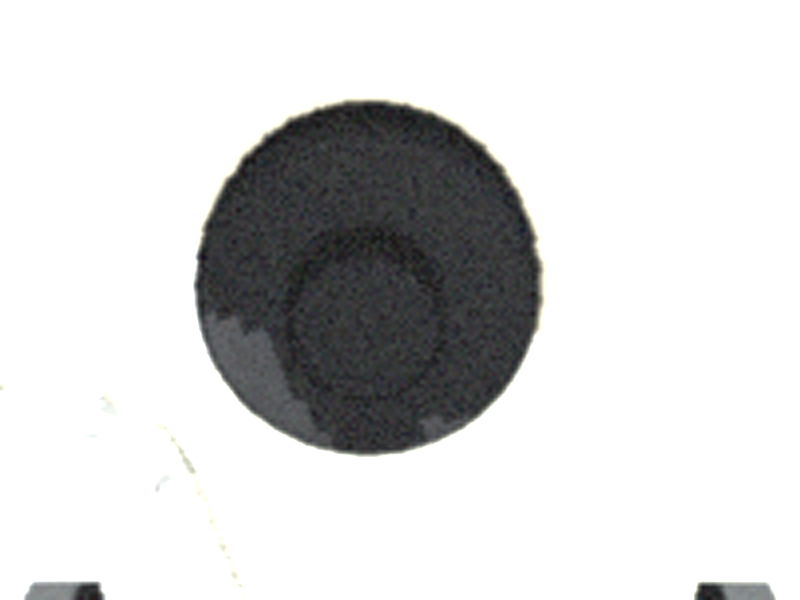

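The crop shows the boss top centred at about (367,321) and the skirt's lower outline running through (195,285), (368,455) and (541,285). I'll check the height against the top view and fit the pod in w3 for the wrist camera's offset.

Run:
```python
from h import *
from scipy.optimize import least_squares
def fit(fn,pts,k,u0,v0,r,z):
    P=np.array([onz(fn,u0+x*k-.4,v0+y*k-.4,z)[:2] for x,y in pts])
    f=lambda p:np.hypot(*(P-p).T)-r
    s=least_squares(f,P.mean(0));print(fn,s.x.round(4),(f(s.x)*1e3).round(1));return s.x
p=fit("w3",[(257,275),(545,275),(400,412),(300,375),(500,375),(400,150)],.2,240,200,.017,.064)
b=fit("w4",[(292,321),(441,321),(366.5,397),(312,372),(420,372)],.25,220,155,.014,.046)
c=fit("w4",[(195,285),(541,285),(368,455),(245,405),(495,405)],.25,220,155,.0325,.028)
q=[("w4",220+366.5/4,155+321/4),("top0",447,305)];print(tri(q))
print(tri([("w4",220+366.5/4,155+321/4),("scene0",347,358)]))
o=bot.observe();print(o["eef_pos"],totool([*b,.046]),totool([*c,.028]))
```

```text
w3 [0.4608 0.1876] [-0.2 -0.1 -0.4 -0.2 -0.3 -0.7]
w4 [ 0.4417 -0.0125] [-1.2 -1.1  0.6 -0.3 -0.4]
w4 [ 0.4423 -0.0127] [-0.6 -0.8  0.  -0.1  0.1]
(array([ 0.44865045, -0.01416748,  0.02223331]), [np.float64(0.0015767555741697482), np.float64(0.0015767555741697332)])
(array([ 0.4409793 , -0.01172577,  0.05233623]), [np.float64(0.0002366926787829545), np.float64(0.00023669267878293274)])
[ 0.4470321  -0.00695906  0.15211165] [ 0.0031204  -0.0069812   0.10611399] [ 0.00246733 -0.00695415  0.12411349]
```

The boss outline is soft, so I'll centre, go lower, and take a second wrist place with the skirt contour extracted by code.

```bash
echo '[[0.7,[0.0005,-0.0064,0.03],[0,0,0]],[0.7,[0.0005,-0.0064,0.05],[0,0,0]],[0.7,[0.0005,-0.0064,0.05],[0,0,0]],[0.7,[0.0005,-0.0064,0.05],[0,0,0]]]' > path.dat && python3 drive.py path.dat
python3 - <<'E'
from h import *
from scipy.optimize import least_squares
snap("wrist","w5");o=bot.observe();print(o["eef_pos"])
obs=[]
for fn in("w4","w5"):
    g=cv2.GaussianBlur(cv2.imread(f"pics/{fn}.png",0),(5,5),0)
    m=(g<95).astype(np.uint8);n,l,s,c=cv2.connectedComponentsWithStats(m)
    i=l[250,318] if fn=="w5" else l[220,312]
    print(fn,s[i]);C=cv2.findContours((l==i).astype(np.uint8),0,1)[0][0][:,0].astype(float)
    v=C[:,1];lo=C[(v>s[i][1]+s[i][3]*.62)]   # lower arc: the skirt's top edge
    if fn=="w5": lo=lo[(lo[:,1]<330)]
    obs.append((fn,lo))
def res(p,sep=False):
    r=[]
    for fn,lo in obs:
        P=np.array([onz(fn,u,v,p[2])[:2] for u,v in lo[::2]]);r.append((np.hypot(*(P-p[:2]).T)-.0325)*1e3)
    return np.concatenate(r)
for z in(.024,.028,.032):
    s=least_squares(lambda q:res([*q,z]),[.442,-.0127],loss="soft_l1",f_scale=.3);print(z,s.x.round(4),s.cost,np.median(s.fun))
s=least_squares(res,[.442,-.0127,.028],loss="soft_l1",f_scale=.3);print(s.x,s.cost,totool(s.x))
cv2.imwrite("pics/w5c.png",cv2.convertScaleAbs(cv2.imread("pics/w5.png"),alpha=2))
E
```

```text
time_s: 6.75
eef_pos: [0.4445, -0.0136, 0.1026]
tcp_rot: [-0.527, -3.096, 0.0]
ft_force: [0.4, 0.2, 0.5]
gripper_width: 0.697
grip_force: 0.0
[ 0.44513856 -0.0136699   0.103128  ]
w4 [ 269  180   87   89 6091]
w5 [ 270  192  105  107 8731]
0.024 [ 0.4432 -0.0133] 4.361957931229333 -0.07812255159157788
0.028 [ 0.4414 -0.0126] 7.004641332899368 -0.11689515941141343
0.032 [ 0.4395 -0.0119] 11.289489379362509 -0.14572923517845032
[ 0.44419838 -0.01365595  0.02199576] 3.970684503779273 [ 0.00094624 -0.00033273  0.08113148]
```

Two-place fit: skirt top edge at 22–28 mm (28 given; the edge is probably rounded), about 1 mm off the tool axis. I'll go down and grip the boss, then lift and measure how the cap sits in the hand, compared with how the disc sat.

```bash
echo '[[0.7,[0.001,0,0.03],[0,0,0]],[0.7,[0.001,0,0.055],[0,0,0]],[0.7,[0.001,0,0.067],[0,0,0]],[0.7,[0.001,0,0.0715],[0,0,0]],[0.7,[0.001,0,0.0715],[0,0,0]],[0.7,[0.001,0,0.0715],[0,0,0]]]' > path.dat && python3 drive.py path.dat
echo '[[0,[0,0,0],[0,0,0]],[0,[0,0,0],[0,0,0]],[0,[0,0,0],[0,0,0]],[0,[0,0,0],[0,0,0]],[0,[0,0,0],[0,0,0]],[0,[0,0,0],[0,0,0]]]' > path.dat && python3 drive.py path.dat 60
```

```text
time_s: 7.4
eef_pos: [0.4444, -0.0139, 0.0319]
tcp_rot: [0.529, 3.095, 0.001]
ft_force: [0.3, -0.4, 0.4]
gripper_width: 0.7
grip_force: 0.0
time_s: 8.0
eef_pos: [0.4442, -0.0138, 0.0319]
tcp_rot: [0.53, 3.095, 0.001]
ft_force: [-1.5, -0.1, 9.9]
gripper_width: 0.301
grip_force: 58.3
```

```bash
echo '[[0,[0,0,-0.03],[0,0,0]],[0,[0,0,-0.07],[0,0,0]],[0,[0.01,0.04,-0.1],[0,0,0]],[0,[0.022,0.087,-0.12],[0,0,0]],[0,[0.034,0.134,-0.12],[0,0,0]],[0,[0.044,0.175,-0.12],[0,0,0]],[0,[0.049,0.196,-0.12],[0,0,0]],[0,[0.049,0.196,-0.12],[0,0,0]]]' > path.dat && python3 drive.py path.dat
echo '[[0,[0,0,0],[0,0,0]],[0,[0,0,0],[0,0,0]],[0,[0,0,0],[0,0,0]]]' > path.dat && python3 drive.py path.dat
python3 - <<'E'
from h import *
snap("wrist","w6");o=bot.observe();print(o["eef_pos"],o["ft_force"])
cv2.imwrite("pics/w6c.png",cv2.convertScaleAbs(cv2.resize(cv2.imread("pics/w6.png")[120:420,120:520],(800,600)),alpha=2.5))
E
```

```text
time_s: 8.8
eef_pos: [0.4623, 0.1916, 0.1513]
tcp_rot: [0.52, 3.098, 0.004]
ft_force: [-1.3, -0.8, -1.0]
gripper_width: 0.299
grip_force: 59.8
time_s: 9.1
eef_pos: [0.4625, 0.1856, 0.151]
tcp_rot: [-0.533, -3.096, 0.001]
ft_force: [0.6, 0.4, -0.2]
gripper_width: 0.3
grip_force: 59.8
[0.46257472 0.1858888  0.15100295] [ 0.29454726  0.01360852 -1.8887682 ]
```

View pics/w6c.png

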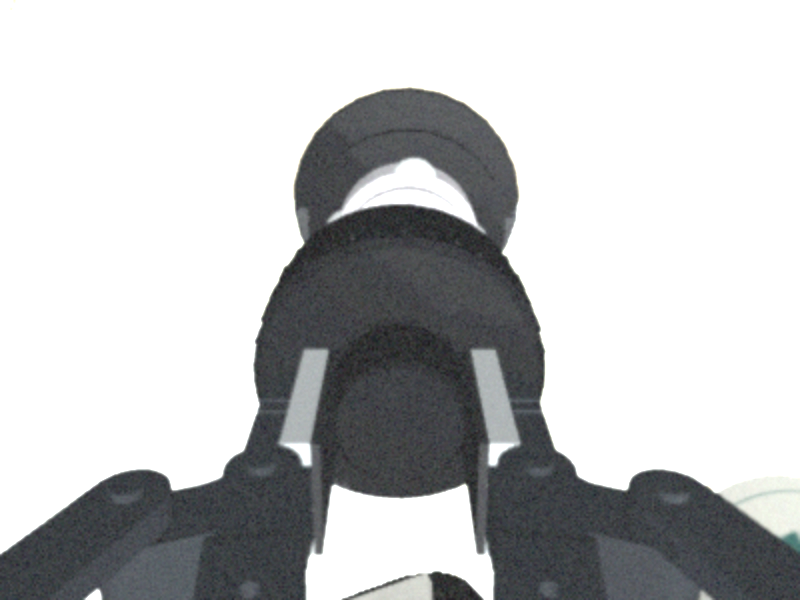

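The crop shows the cap held level: lower rim top at (402,205), skirt sides at x 255 and 545, boss bottom edge at (402,497). The pod foot spans x 295–518, with its top at y 88.

Run:
```python
from h import *
from scipy.optimize import least_squares
o=bot.observe();t=np.array([.46257,.18589]);zt=.1510
Rm=R.from_rotvec(o["tcp_rot"]).as_matrix().T[:2,:2]
def fit(n,pts,r,z):
    P=np.array([onz("w6",120+x/2-.2,120+y/2-.2,z)[:2] for x,y in pts])
    f=lambda p:np.hypot(*(P-p).T)-r
    s=least_squares(f,t);print(n,s.x.round(4),(f(s.x)*1e3).round(1),"tool",(Rm@(s.x-t)).round(4));return s.x
fit("rim",[(402,205),(330,228),(305,247),(480,230),(500,250)],.0325,zt-.0319)
fit("skirttop",[(255,365),(545,365),(258,335),(542,335)],.0325,zt-.0039)
fit("boss",[(350,482),(402,497),(452,482)],.014,zt+.0141)
fit("foot",[(295,190),(518,190),(405,88),(340,115),(472,115)],.045,.008)
w2=np.array([.46166,.18841]);R2=R.from_rotvec([-.5274,-3.0969,0]).as_matrix().T[:2,:2]
print("disc",R2@(np.array([.4596,.1878])-w2))
# lower rim by code
g=cv2.imread("pics/w6.png",0);pts=[]
for u in range(285,360,3):
    col=g[200:250,u].astype(int);pts.append((u,int(col[10:40].argmin()),))
def fitp(P,r):
    s=least_squares(lambda p:np.hypot(*(P-p).T)-r,t);return s.x
```

```text
rim [0.4626 0.1849] [ 0.4 -0.3 -0.   0.1 -0.3] tool [-0.0004 -0.001 ]
skirttop [0.4633 0.1841] [-0.7 -0.7  0.3  0.3] tool [-0.0013 -0.0014]
boss [0.4638 0.1842] [ 0.3 -0.4  0.3] tool [-0.0017 -0.0012]
foot [0.4632 0.1867] [-1.  -0.9  1.6 -0.7 -0.9] tool [-0.0003  0.001 ]
disc [ 0.00174197 -0.00125747]
```

The disc-based and neck-based estimates agree on a shift of about (+2.5, +1.8) mm, while my hand-read foot fit differs in x. I'll settle it by fitting the foot by code in both w2 and w6.

Run:
```python
from h import *
from scipy.optimize import least_squares
for fn,vmax in(("w2",225),("w6",208)):
    g=cv2.GaussianBlur(cv2.imread(f"pics/{fn}.png",0),(3,3),0)
    pts=[]
    for v in range(160,vmax):
        d=np.where(g[v,220:420]<70)[0]
        if len(d)>8: pts+= [(220+d[0],v),(220+d[-1],v)]
    pts=np.array(pts)
    for z in(.008,):
        P=np.array([onz(fn,*p,z)[:2] for p in pts])
        s=least_squares(lambda p:(np.hypot(*(P-p).T)-.045)*1e3,[.462,.187],loss="soft_l1",f_scale=.3)
        print(fn,len(pts),pts[[0,-2,-1]].tolist(),z,s.x.round(4),np.abs(s.fun).mean().round(2))
# neck top arc, bright column edge in w6 (rim z=.064 r=.0205) and cap's lower rim (dark) below it
g=cv2.imread("pics/w6.png",0)
for u in (300,310,320,330,340,350): print(u,g[196:236:1,u].tolist())
```

```text
w2 104 [[315, 173], [257, 224], [380, 224]] 0.008 [0.4621 0.1869] 0.56
w6 86 [[311, 165], [268, 207], [377, 207]] 0.008 [0.4625 0.1866] 0.55
300 [35, 32, 36, 35, 31, 31, 27, 33, 23, 28, 26, 29, 33, 53, 67, 68, 73, 77, 98, 110, 114, 113, 115, 115, 114, 114, 107, 92, 72, 36, 13, 19, 23, 21, 17, 22, 25, 18, 18, 22]
310 [32, 32, 34, 36, 31, 34, 41, 57, 75, 76, 79, 80, 95, 126, 131, 130, 131, 128, 128, 120, 87, 91, 127, 132, 132, 127, 83, 32, 17, 19, 20, 20, 19, 18, 22, 17, 16, 18, 23, 14]
320 [36, 35, 36, 38, 65, 91, 103, 113, 119, 125, 129, 134, 134, 132, 131, 133, 128, 97, 86, 119, 132, 130, 128, 124, 118, 120, 49, 20, 19, 23, 13, 20, 17, 23, 18, 16, 17, 24, 22, 23]
330 [35, 35, 42, 75, 103, 117, 127, 133, 138, 145, 148, 151, 154, 159, 159, 146, 131, 115, 85, 96, 128, 130, 131, 129, 118, 125, 105, 45, 14, 14, 19, 17, 21, 17, 20, 14, 16, 22, 23, 13]
340 [35, 35, 34, 32, 35, 38, 37, 32, 40, 62, 80, 78, 77, 84, 110, 131, 125, 122, 121, 122, 118, 109, 90, 108, 126, 132, 130, 131, 122, 59, 26, 23, 18, 20, 20, 16, 23, 17, 20, 14]
350 [33, 32, 34, 33, 32, 33, 36, 33, 33, 35, 33, 35, 30, 35, 39, 35, 39, 51, 68, 76, 82, 94, 113, 120, 121, 122, 121, 121, 122, 120, 119, 107, 101, 60, 30, 18, 18, 18, 15, 17]
```

Run:
```python
from h import *
from scipy.optimize import least_squares
def fit(pts,r,z):
    P=np.array([onz("w6",*p,z)[:2] for p in pts])
    f=lambda p:np.hypot(*(P-p).T)-r
    s=least_squares(f,[.462,.187]);print(s.x.round(4),(f(s.x)*1e3).round(1));return s.x
n=fit([(310,216.3),(320,213.7),(330,214.2),(340,218)],.0205,.064)
c=fit([(300,224.5),(310,222.3),(320,221.7),(330,222.7),(340,224.7),(350,229)],.0325,.1191)
o=bot.observe();print(R.from_rotvec(o["tcp_rot"]).as_matrix().T[:2,:2]@(n-c),o["eef_pos"])
```

```text
[0.4609 0.1873] [-0.  0.  0. -0.]
[0.4618 0.1844] [-0.   0.   0.  -0.1  0.1 -0.1]
[0.00177582 0.00244923] [0.46257472 0.1858888  0.15100295]
```

The same-picture fits give (+1.8, +2.4) mm; combined with the others I'll use (+2.2, +2.1) mm. Now down to just above the neck, then gently over it.

```bash
echo '[[0,[0.0022,0.0021,0.02],[0,0,0]],[0,[0.0022,0.0021,0.04],[0,0,0]],[0,[0.0022,0.0021,0.048],[0,0,0]],[0,[0.0022,0.0021,0.048],[0,0,0]],[0,[0.0022,0.0021,0.048],[0,0,0]]]' > path.dat && python3 drive.py path.dat 100
echo '[[0,[0,0,0.002],[0,0,0]],[0,[0,0,0.005],[0,0,0]],[0,[0,0,0.008],[0,0,0]],[0,[0,0,0.011],[0,0,0]],[0,[0,0,0.011],[0,0,0]],[0,[0,0,0.011],[0,0,0]]]' > path.dat && python3 drive.py path.dat
```

```text
time_s: 9.65
eef_pos: [0.4616, 0.1897, 0.1035]
tcp_rot: [0.531, 3.096, 0.0]
ft_force: [-0.3, -1.0, -0.4]
gripper_width: 0.285
grip_force: 98.4
time_s: 10.25
eef_pos: [0.4611, 0.1899, 0.0919]
tcp_rot: [-0.53, -3.096, 0.0]
ft_force: [-0.4, -0.5, -1.8]
gripper_width: 0.281
grip_force: 98.4
```

```bash
echo '[[0,[0,0,0.001],[0,0,0]],[0,[0,0,0.002],[0,0,0]],[0,[0,0,0.003],[0,0,0]],[0,[0,0,0.003],[0,0,0]],[0,[0,0,0.003],[0,0,0]]]' > path.dat && python3 drive.py path.dat; echo '[[0,[0,0,0.001],[0,0,0]],[0,[0,0,0.002],[0,0,0]],[0,[0,0,0.002],[0,0,0]],[0,[0,0,0.002],[0,0,0]]]' > path.dat && python3 drive.py path.dat
```

```text
time_s: 10.75
eef_pos: [0.4614, 0.1899, 0.0891]
tcp_rot: [0.53, 3.096, 0.0]
ft_force: [0.1, -0.8, -0.5]
gripper_width: 0.289
grip_force: 98.5
time_s: 11.15
eef_pos: [0.4617, 0.1895, 0.0873]
tcp_rot: [0.53, 3.096, -0.0]
ft_force: [0.4, -2.4, 5.7]
gripper_width: 0.286
grip_force: 99.0
```

The resistance is as expected for the beads, with a slight sideways push in −y. I'll shift 1 mm that way and press on.

```bash
echo '[[0,[-0.0003,-0.001,0],[0,0,0]],[0,[-0.0003,-0.001,0.0015],[0,0,0]],[0,[-0.0003,-0.001,0.003],[0,0,0]],[0,[-0.0003,-0.001,0.003],[0,0,0]]]' > path.dat && python3 drive.py path.dat 120; echo '[[0,[0,0,0.0015],[0,0,0]],[0,[0,0,0.003],[0,0,0]],[0,[0,0,0.0045],[0,0,0]],[0,[0,0,0.0045],[0,0,0]]]' > path.dat && python3 drive.py path.dat
```

```text
time_s: 11.55
eef_pos: [0.4621, 0.189, 0.0846]
tcp_rot: [0.53, 3.095, 0.002]
ft_force: [1.4, -1.6, 6.0]
gripper_width: 0.277
grip_force: 117.9
time_s: 11.95
eef_pos: [0.4614, 0.1888, 0.0791]
tcp_rot: [0.53, 3.096, 0.0]
ft_force: [4.1, -0.6, -5.7]
gripper_width: 0.277
grip_force: 118.4
```

The force dropped and changed sign at a rim height of about 7 mm: that is the click, with the beads drawing the cap down. Next I'll seat it on the shoulder (expected at TCP ≈ 0.072).

```bash
echo '[[0,[0,0,0.002],[0,0,0]],[0,[0,0,0.004],[0,0,0]],[0,[0,0,0.006],[0,0,0]],[0,[0,0,0.006],[0,0,0]]]' > path.dat && python3 drive.py path.dat; echo '[[0,[0,0,0.001],[0,0,0]],[0,[0,0,0.002],[0,0,0]],[0,[0,0,0.002],[0,0,0]]]' > path.dat && python3 drive.py path.dat
```

```text
time_s: 12.35
eef_pos: [0.4609, 0.1889, 0.073]
tcp_rot: [-0.529, -3.096, 0.0]
ft_force: [4.9, -2.3, -5.7]
gripper_width: 0.276
grip_force: 118.4
time_s: 12.65
eef_pos: [0.4611, 0.1888, 0.0723]
tcp_rot: [-0.53, -3.096, 0.0]
ft_force: [0.8, -4.1, 9.3]
gripper_width: 0.279
grip_force: 120.1
```

```bash
echo '[[0,[0,0,0.0003],[0,0,0]],[0,[0,0,0.0003],[0,0,0]],[0,[0,0,0.0003],[0,0,0]],[0,[0,0,0.0003],[0,0,0]]]' > path.dat && python3 drive.py path.dat; echo '[[0,[0,0,0],[0,0,0]],[0,[0,0,0],[0,0,0]],[0,[0,0,0],[0,0,0]],[0,[0,0,0],[0,0,0]],[0,[0,0,0],[0,0,0]],[0,[0,0,0],[0,0,0]]]' > path.dat && python3 drive.py path.dat
```

```text
time_s: 13.05
eef_pos: [0.4611, 0.1888, 0.0723]
tcp_rot: [0.53, 3.097, 0.0]
ft_force: [-1.7, -3.6, 12.2]
gripper_width: 0.276
grip_force: 120.5
time_s: 13.65
eef_pos: [0.4611, 0.1888, 0.0723]
tcp_rot: [-0.53, -3.097, -0.0]
ft_force: [-0.7, -3.9, 12.4]
gripper_width: 0.276
grip_force: 120.5
```

TCP height minus the grasp offset puts the rim at 40.4 mm, on the shoulder at 40 mm, with a stable 12 N. I'll hold for over two seconds and then hand in.

```bash
for i in 1 2 3; do echo '[[0,[0,0,0],[0,0,0]],[0,[0,0,0],[0,0,0]],[0,[0,0,0],[0,0,0]],[0,[0,0,0],[0,0,0]],[0,[0,0,0],[0,0,0]],[0,[0,0,0],[0,0,0]],[0,[0,0,0],[0,0,0]],[0,[0,0,0],[0,0,0]]]' > path.dat && python3 drive.py path.dat | grep -E "time|pos|ft"; done; python3 -c "
from plant import bot, camrig, sign_off
print(sign_off())"
```

```text
time_s: 14.45
eef_pos: [0.4611, 0.1888, 0.0723]
ft_force: [0.4, -3.5, 12.8]
time_s: 15.25
eef_pos: [0.4612, 0.1888, 0.0723]
ft_force: [-0.7, -3.9, 12.5]
time_s: 16.05
eef_pos: [0.4611, 0.1889, 0.0723]
ft_force: [-1.5, -3.1, 12.1]
the job is handed in; nothing more can be done
None
```

The disc is lying flat in the recess and the cap clicked home on the shoulder; I handed in at 16 s with the gripper still pressing at about 12 N, held for about 3 s, and the final seating judged from force and height readings, not a last picture.

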